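# Route the air to the open nozzle and start the pump

### The arm

A 6-joint arm with a two-finger parallel gripper is mounted at the origin on the work surface. World frame = base frame: x ahead of the robot, y to its left, z up, the work surface at z = 0. Lengths are in m, angles in rad, forces in N, time in s.
With the tool pointing down it reaches from about 0.3 to 0.875 m from the base axis. Payload 6.4 kg.
Tool frame: the origin (TCP) lies midway between the tips of the shut fingers; the grasp point (between the pads) lies 19 mm behind it; z points along the fingers, x is the direction in which the jaws open and shut, and the axes are right-handed (so a half turn about z gives the same grasp; the last joint's range is limited). The gripper opens to 88 mm and grips with 3 to 60 N. Pads are 18 mm wide; open, the fingers measure 123 mm over their backs; the gripper's body (75 mm by 187 mm) begins 45 mm behind the grasp point.
Start: joints at [-1.331, 0.181, 1.607, -0, 1.354, -0.206], TCP at [0.248, -0.519, 0.239] pointing down, gripper open.
Joint ranges: [-2.99, 2.99], [-0.89, 2.07], [0.3, 2.58], [-1.14, 4.28], [0, 2.63], [-3.12, 3.12]. Speed limits (rad/s): [2.57, 2.57, 3.01, 3.14, 3.14, 3.14].

### API

Orientations are given as a unit quaternion [x, y, z, w].
In Python, from plant import r, cams, workorder, spotter gives the robot as it stands.
- The arm moves only by the shell command python3 -m inch 'ROWS' [FORCE]. ROWS is JSON, a list that holds one entry, the list of rows, each a list of 7 numbers: the shift along the tool's x, y, z in m, then the turn, a rotation vector about the tool's x, y, z in degrees, then the closure in counts, from 0 (fully open) to 255 (shut). In form: [[[dx, dy, dz, wx, wy, wz, claw], ...]]. A call has 1 to 20 rows; each row is the pose to reach, as a shift and turn from the pose commanded when the call began, along the tool's axes at that moment; what a row does not reach only later rows make up. A row lasts 1/8 s, in which the tool goes at most 62.5 mm and 10.7 degrees, less where a joint would pass 70% of its speed; a pose out of reach is approached as far as the arm can. A call with a gripper value outside its range is refused whole. The fingers move at their own pace and stop on an object; FORCE is the grip in N (left out, the last holds). Time passes only in rows, so rows that repeat a pose let the fingers close. It gives the time, the measured TCP pose, the force and the opening at its end, in the units of the state.
- r.sense(): the state, without advancing time (a new reading comes with each control period).
- cams.grab_frame(name): name is "scene" or "top" or "wrist"; returns the picture (420x560x3 uint8, blue, green, red); there is no depth.
- cams.camera_model(name): a dict with "intrinsics" (3x3 intrinsics, pixels), "xyz" and "attitude" of the camera in the world; the wrist camera has in their place "mount" (4x4, takes a point from camera to tool coordinates, whose origin is the TCP and whose axes are the tool frame's). Camera axes: x right, y down, z forward; pixel columns grow to the right and rows downward; lengths in m; the calibration is good to about 2 mm. The wrist camera is an equidistant fisheye: a pixel r from the principal point sees the ray r / f radians off the axis. A picture is of the moment at which its call begins: read the wrist's pose just before it. camera_model takes no time and is no camera call.
- workorder.hand_in(): hands the job in, once; it reports no verdict.
Trained networks look in the newest picture that a camera, given by its name, has taken for a name from the list of things; names that differ only in an ending like _2 or _b are one class to them, and where a whole thing is asked for, a point or a joint stands for the part that bears it (a point fixed in the world has none). Each returns a list of dicts, best first, with "p" (0 to 1); they miss things now and then, are a little off and sometimes report something else, mostly with a low value. They report only what shows in the picture. A call takes as long as a camera call.
- spotter.search_frame(thing, camera): "location" ([x, y, z] in m, in world coordinates, good to about 4 mm: the middle of the surface that is visible of it).
- spotter.landmark_of(thing, camera): "location" ([x, y, z] in m, in world coordinates, good to about 4 mm: a listed point, or the origin of a listed thing).
The state is a dict: "t": time; "joint_positions": joint angles; "qd": joint speeds; "joint_torque": joint torques, N m; "tcp_pos": TCP position; "ee_rot": TCP orientation; "contact_force": force on the tool from outside, world axes, zero at the start; "wrist_torque": the same for the moment, N m; "grip_width": opening from 0.0 (shut) to 1.0 (fully open).
Only numpy, scipy, OpenCV 4.12 (cv2) and the standard library are available. Lean on these libraries where they do the work, as an engineer would, in place of code of your own. Each camera call takes 0.05 s, during which the arm holds its last target. There are 200 camera calls.

### The job

On the round distribution valve, push the lever round with a fingertip, without gripping it, until it points straight at the one outlet with a ribbed hose nozzle (the other three outlets are blanked off with low plugs). Only then press the start button on top of the air pump right down and let it come up again. Leave the lever pointing at the nozzle and do not shift or lift the glassware and tools standing around.

Things in the scene. Friction and masses are not known exactly. Their poses are not given: they have to be found in the camera images.
- valve: round grey valve housing, 296 mm across, fixed to the bench; origin at the centre of its underside, z up; its flat deck is 40 mm above the bench, with a black dial plate 224 mm across. The four outlets stand on the deck 128 mm from its centre, at 0.7 and 1.6 rad either side of its -x axis (three brass plugs, 28 mm across and 13 mm high, and the nozzle; which is where varies).
- spindle (a point): top centre of the fixed steel spindle cap (40 mm across) on the lever's pivot axis, 80 mm above the bench
- lever (a joint): angle of the lever in rad, growing anticlockwise seen from above; at 0 it points along the valve's -x axis; stops at -2.1 and 2.1. It stays where it is left (dry friction of about 0.22 N m, about 3 N at 70 mm from the pivot) and has no detents.
- lever_push (a point): middle of the lever's top edge, 70 mm from the pivot axis, 72 mm above the bench. The lever is a straight steel bar 18 mm wide from 24 to 92 mm from the axis, then narrows to a nose at 109 mm; it spans heights 50 to 72 mm above the bench, so there is a 10 mm gap under it. Pressing on both of its sides at once counts as gripping.
- lever_aim (a point): imaginary point ahead of the lever's nose, on its centre line, 128 mm from the pivot axis, 61 mm above the bench: it lies over the outlet that the lever points at
- nozzle: the open outlet: upright ribbed brass hose nozzle, 44 mm high on a foot 28 mm across, standing on the valve's deck (top 84 mm above the bench); origin at the centre of its foot, 128 mm from the pivot axis
- pump: white box-shaped air pump with a blue band, 130 x 120 mm, 84 mm high, fixed to the bench beside the valve (on either side of it); origin at the centre of its underside, z up
- start (a joint): travel of the start button in m: 0 up, 0.006 fully down (5 N); it springs back. It counts as pressed beyond 0.0045.
- start_top (a point): centre of the top face of the steel start button, 30 mm across, in a grey housing on the pump's top; pressed straight down
- vial: loose small glass vial, 24 mm across, 45 mm high, standing on the valve's deck behind the spindle, outside the lever's travel; origin at the centre of its underside, as for the following
- weigh_jar: loose amber glass jar, 32 mm across, 35 mm high, standing on the pump's top, about 68 mm from the button
- dish: loose glass dish, 64 mm across, 16 mm high, on the bench in front of the pump
- reagent: loose amber reagent bottle, 60 mm across, 130 mm high, on the bench behind the pump
- beaker: loose glass beaker, 70 mm across, 90 mm high, on the bench far to the right
- spatula: loose spatula 180 mm long, lying on the bench to the left
- stock_jar: loose white jar, 52 mm across, 70 mm high, on the bench to the left

How it is judged:
By the outcome, as a careful person would: the job done as asked, in the order asked, and still so for the second after the job is handed in, with the robot touching nothing.
It also fails if it takes over 54 s, if anything falls off the work surface, if the arm or the gripper's body presses on something with over 40 N, if the wrist force passes 120 N, or if a joint passes its speed limit or range.

## Working session

There is one attempt and no reset: what is moved stays moved. The work goes in short steps, Python scripts to look and compute and a shell command to move; the robot and the scene stay as the last step left them, time stands still between calls to the robot, and variables do not carry over. Pictures are saved under pics/ and viewed, about 8 in all and at most 12, crops included, and the job is handed in when it is done.

```bash
mkdir -p pics; ls; python3 - <<'E'
from plant import r,cams,workorder,spotter
import cv2,numpy as np
s=r.sense();print(s['t'],s['tcp_pos'],s['ee_rot'],s['contact_force'],s['grip_width'])
a=cams.grab_frame("top");b=cams.grab_frame("scene")
cv2.imwrite('pics/a.png',a);cv2.imwrite('pics/b.png',b)
for c in("top","scene"):
  m=cams.camera_model(c);print(c,m)
  for n in("spindle","lever_push","lever_aim","nozzle","start_top","valve","pump","weigh_jar","vial","reagent"):
    print(n,[(np.round(d['location'],4).tolist(),round(d['p'],2)) for d in spotter.landmark_of(n,c)[:2]])
print(r.sense()['t'])
E
```

```text
pics
0.0 [ 0.24779756 -0.51827092  0.23780212] [ 8.45920616e-01 -5.33308123e-01 -6.34971999e-04 -5.95372889e-04] [ 0.44377007  0.16118271 -0.30852238] 0.9984920992397224
top {'intrinsics': array([[390.06330607,   0.        , 282.96938819],
       [  0.        , 390.06330607, 202.95457204],
       [  0.        ,   0.        ,   1.        ]]), 'xyz': array([3.64161015e-01, 1.65189232e-04, 1.52120925e+00]), 'attitude': array([-0.70305995,  0.70791446, -0.0508108 ,  0.04452066])}
spindle [([0.5602, 0.1274, 0.0793], 0.77)]
lever_push [([0.4967, 0.1055, 0.0682], 0.51)]
lever_aim [([0.4454, 0.0909, 0.0608], 0.5)]
nozzle [([0.63, -0.2394, 0.0843], 0.51), ([0.4991, 0.1074, 0.0733], 0.49)]
start_top [([0.5953, -0.2209, -0.0004], 0.63), ([0.5691, -0.2229, 0.1038], 0.4)]
valve [([0.5655, 0.1346, 0.0015], 0.94)]
pump [([0.5955, -0.2231, 0.0005], 0.6)]
weigh_jar [([0.6324, -0.2375, 0.0842], 0.56)]
vial [([0.6591, 0.1447, 0.0421], 0.53)]
reagent [([0.7393, -0.253, -0.0009], 0.75), ([0.4132, 0.4039, -0.002], 0.32)]
scene {'intrinsics': array([[410.9602471 ,   0.        , 279.86380708],
       [  0.        , 410.9602471 , 212.31079722],
       [  0.        ,   0.        ,   1.        ]]), 'xyz': array([ 0.93314891, -0.50920329,  1.07971956]), 'attitude': array([ 0.91198842,  0.29916131, -0.08371291, -0.26790255])}
spindle [([0.5624, 0.1335, 0.0801], 0.74), ([0.6346, -0.2378, 0.083], 0.52)]
lever_push [([0.4961, 0.1048, 0.0696], 0.79)]
lever_aim [([0.4414, 0.0914, 0.0591], 0.52)]
nozzle [([0.5713, 0.0004, 0.0387], 0.44)]
start_top [([0.5687, -0.2165, 0.1044], 0.67)]
valve [([0.565, 0.1318, 0.0016], 0.87)]
pump [([0.5936, -0.2207, -0.0018], 0.72)]
weigh_jar [([0.6317, -0.2375, 0.0845], 0.64)]
vial [([0.6568, 0.1451, 0.0424], 0.47)]
reagent [([0.735, -0.2481, 0.0019], 0.71)]
1.1
```

```bash
python3 - <<'E'
import cv2
a=cv2.imread('pics/a.png');b=cv2.imread('pics/b.png')
cv2.imwrite('pics/a2.png',cv2.resize(a[80:260,180:400],None,fx=3.3,fy=3.3,interpolation=2))
E
```

```text
(no output)
```

View pics/a2.png

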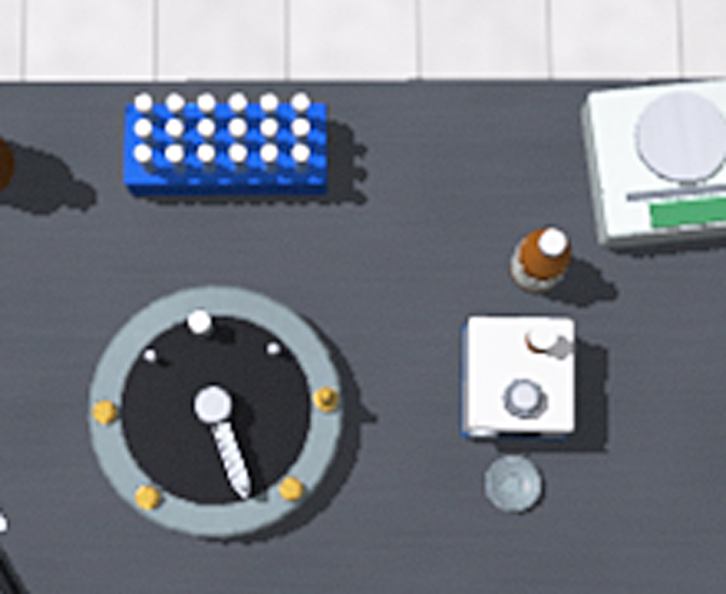

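View pics/b.png

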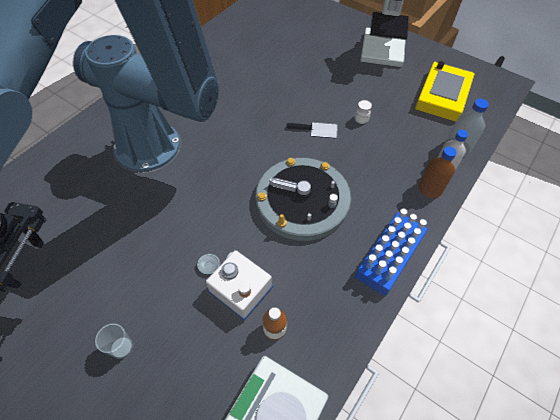

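The top view shows the nozzle as the right-hand (−y) outlet at about crop px (325,398). The lever points towards the robot at (243,495), and the pump is on the right. The scene view agrees, with the ribbed nozzle at (282,221). The lever has to turn about +75°. Next I'll refine the geometry from pixels.

```bash
cat > h.py <<'E'
import numpy as np,cv2
from scipy.spatial.transform import Rotation as R
from plant import r,cams,spotter
def ray(c,uv,z):
    m=cams.camera_model(c);K=m['intrinsics']
    d=R.from_quat(m['attitude']).as_matrix()@np.linalg.solve(K,[uv[0],uv[1],1.])
    o=np.asarray(m['xyz']);return (o+d*(z-o[2])/d[2])
def plan(pts,th):
    """tool-frame shifts/turn from current commanded pose to world pts with tool-x angle th (deg)"""
    s=r.sense();Rm=R.from_quat(s['ee_rot']).as_matrix();a=np.degrees(np.arctan2(Rm[1,0],Rm[0,0]))
    print('now',s['t'],np.round(s['tcp_pos'],4),'x-ang',round(a,1),'axis z',np.round(Rm[:,2],3))
    for p,t in zip(pts,th):
        print((np.round(Rm.T@(np.asarray(p)-s['tcp_pos']),4)).tolist(),'wz',round(-((t-a+180)%360-180),1))
E
python3 - <<'E'
from h import *
from scipy.optimize import least_squares
for c,f in(("top",'a'),("scene",'b')):
    im=cv2.imread(f'pics/{f}.png');h=cv2.cvtColor(im,cv2.COLOR_BGR2HSV)
    m=cv2.inRange(h,(15,110,110),(30,255,255))
    n,l,st,ce=cv2.connectedComponentsWithStats(m)
    for i in range(1,n):
        if 6<st[i,4]<150:
            p=ray(c,ce[i],.051)
            if np.hypot(p[0]-.563,p[1]-.131)<.17: 
                d=p[:2]-[.5635,.131];print(c,np.round(ce[i],1),st[i],np.round(p,4),'r',np.hypot(*d).round(4),'ang',np.degrees(np.arctan2(d[1],d[0])).round(1))
E
```

```text
top [278.2 200.6] [275 198   7   7  31] [0.5728 0.0045 0.051 ] r 0.1268 ang -85.8
top [211.3 204.5] [208 202   7   6  34] [0.5595 0.2584 0.051 ] r 0.1275 ang 91.8
top [267.9 227.8] [265 225   7   7  34] [0.4696 0.0438 0.051 ] r 0.1282 ang -137.1
top [224.2 230.4] [221 228   7   6  35] [0.4608 0.2081 0.051 ] r 0.1285 ang 143.1
scene [290.7 161.1] [287 158   8   8  43] [0.4631 0.2057 0.051 ] r 0.1251 ang 143.4
scene [324.7 165.3] [321 162   8   7  44] [0.5609 0.2565 0.051 ] r 0.1256 ang 91.2
scene [261.6 195.9] [258 193   8   7  50] [0.4712 0.041  0.051 ] r 0.1289 ang -135.7
scene [281.7 220.4] [277 214   9  13  67] [0.5721 0.0068 0.051 ] r 0.1245 ang -86.1
```

```bash
python3 - <<'E'
from h import *
C=np.array([.564,.131]);u=lambda d:np.array([np.cos(np.radians(d)),np.sin(np.radians(d))])
p=C+.07*u(200)+.036*u(110);print(p)
plan([[*p,.2],[*p,.12],[*p,.058]],[200]*3)
E
```

```text
[0.48590879 0.14088752]
now 1.1 [ 0.248  -0.5188  0.2387] x-ang -64.5 axis z [ 0. -0. -1.]
[-0.4926, -0.4992, 0.0387] wz 95.5
[-0.4926, -0.4992, 0.1187] wz 95.5
[-0.4926, -0.4992, 0.1807] wz 95.5
```

```bash
python3 -m inch '[[[-0.492,-0.499,0.02,0,0,95.5,255],[-0.492,-0.499,0.02,0,0,95.5,255],[-0.492,-0.499,0.02,0,0,95.5,255],[-0.492,-0.499,0.02,0,0,95.5,255],[-0.492,-0.499,0.02,0,0,95.5,255],[-0.492,-0.499,0.02,0,0,95.5,255],[-0.492,-0.499,0.02,0,0,95.5,255],[-0.492,-0.499,0.02,0,0,95.5,255],[-0.492,-0.499,0.02,0,0,95.5,255],[-0.492,-0.499,0.02,0,0,95.5,255],[-0.492,-0.499,0.02,0,0,95.5,255],[-0.492,-0.499,0.02,0,0,95.5,255],[-0.492,-0.499,0.02,0,0,95.5,255],[-0.492,-0.499,0.09,0,0,95.5,255],[-0.492,-0.499,0.10,0,0,95.5,255],[-0.492,-0.499,0.10,0,0,95.5,255]]]' 20
python3 - <<'E'
from h import *
s=r.sense();print(s['t'],s['tcp_pos'],s['grip_width'],s['contact_force'])
im=cams.grab_frame("wrist");m=cams.camera_model("wrist");print(m)
cv2.imwrite('pics/w1.png',im)
for n in("spindle","lever_push","lever_aim","nozzle"):
    print(n,[(np.round(d['location'],4).tolist(),round(d['p'],2)) for d in spotter.landmark_of(n,"wrist")[:2]])
E
```

```text
t: 3.1
tcp_pos: [0.4851, 0.1395, 0.138]
ee_rot: [-0.173, 0.985, 0.0, -0.002]
contact_force: [0.1, -0.4, 0.7]
grip_width: 0.004
3.1 [0.4851317  0.1394784  0.13795204] 0.004195982324686559 [ 0.11925221 -0.3545831   0.67418786]
{'intrinsics': array([[325.1922621 ,   0.        , 272.45590014],
       [  0.        , 325.1922621 , 209.81966026],
       [  0.        ,   0.        ,   1.        ]]), 'mount': array([[ 9.99999997e-01, -2.77711405e-05,  7.74032685e-05,
         5.69139247e-04],
       [ 6.56306660e-06,  9.65200987e-01,  2.61509185e-01,
        -6.78852565e-02],
       [-8.19721195e-05, -2.61509184e-01,  9.65200984e-01,
        -1.45853446e-01],
       [ 0.00000000e+00,  0.00000000e+00,  0.00000000e+00,
         1.00000000e+00]])}
spindle [([0.5611, 0.1316, 0.0771], 0.75)]
lever_push [([0.4985, 0.1047, 0.0692], 0.56)]
lever_aim []
nozzle [([0.5768, 0.0041, 0.0353], 0.93)]
```

View pics/w1.png

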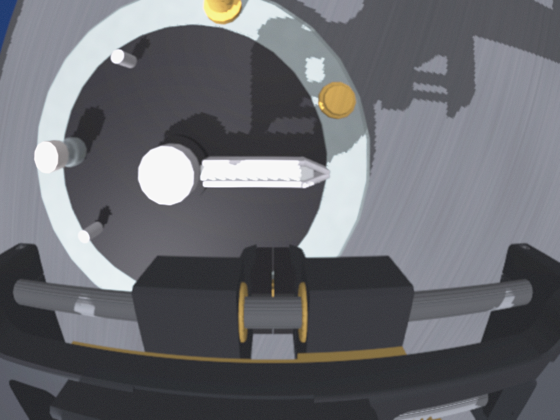

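The wrist view shows the lever horizontal at rows 160–187 and columns 200–328, so it lies along tool x at 200°. The spindle is at (168,174), the nozzle at (222,8), and the finger is clear on the clockwise side. I'll plan the descent and arc from here.

```bash
python3 - <<'E'
from h import *
C=np.array([.5635,.131]);u=lambda d:np.array([np.cos(np.radians(d)),np.sin(np.radians(d))])
A=[200,205,210,215,220,225,230,235,240,245,250,255,260,265]
plan([[.485,.1405,.058]]+[[*(C+.07*u(f)+.018*u(f-90)),.058] for f in A],[200]+A)
E
```

```text
now 3.35 [0.4874 0.14   0.1407] x-ang -160.0 axis z [ 0.003  0.    -1.   ]
[0.0024, 0.0014, 0.0827] wz 0.0
[0.0019, -0.0163, 0.0827] wz 0.0
[0.0032, -0.0225, 0.0827] wz -5.0
[0.0039, -0.0288, 0.0827] wz -10.0
[0.0041, -0.0351, 0.0827] wz -15.0
[0.0038, -0.0414, 0.0827] wz -20.0
[0.0029, -0.0476, 0.0827] wz -25.0
[0.0015, -0.0538, 0.0827] wz -30.0
[-0.0005, -0.0598, 0.0827] wz -35.0
[-0.0029, -0.0656, 0.0827] wz -40.0
[-0.0059, -0.0711, 0.0828] wz -45.0
[-0.0094, -0.0764, 0.0828] wz -50.0
[-0.0132, -0.0814, 0.0828] wz -55.0
[-0.0176, -0.086, 0.0828] wz -60.0
[-0.0222, -0.0902, 0.0828] wz -65.0
```

```bash
python3 -m inch '[[[0.002,0.001,0.05,0,0,0,255],[0.002,0.001,0.081,0,0,0,255],[0.002,0.001,0.081,0,0,0,255],[0.002,-0.016,0.081,0,0,0,255],[0.003,-0.0225,0.081,0,0,-5,255],[0.004,-0.029,0.081,0,0,-10,255],[0.004,-0.035,0.081,0,0,-15,255],[0.004,-0.0415,0.081,0,0,-20,255],[0.003,-0.0475,0.081,0,0,-25,255],[0.0015,-0.054,0.081,0,0,-30,255],[-0.0005,-0.06,0.081,0,0,-35,255],[-0.003,-0.0655,0.081,0,0,-40,255],[-0.006,-0.071,0.081,0,0,-45,255],[-0.0095,-0.0765,0.081,0,0,-50,255],[-0.013,-0.0815,0.081,0,0,-55,255],[-0.0175,-0.086,0.081,0,0,-60,255],[-0.022,-0.09,0.081,0,0,-65,255],[-0.022,-0.09,0.081,0,0,-65,255]]]'
python3 - <<'E'
from h import *
s=r.sense();print(s['t'],s['tcp_pos'],s['grip_width'],s['contact_force'])
im=cams.grab_frame("wrist");cv2.imwrite('pics/w2.png',im)
for n in("spindle","lever_push","lever_aim","nozzle"):
    print(n,[(np.round(d['location'],4).tolist(),round(d['p'],2)) for d in spotter.landmark_of(n,"wrist")[:2]])
E
```

```text
t: 5.6
tcp_pos: [0.5387, 0.0622, 0.0594]
ee_rot: [-0.675, 0.737, -0.001, 0.001]
contact_force: [-2.2, -0.7, 0.2]
grip_width: 0.005
5.6 [0.53870865 0.06219848 0.05939472] 0.005186693851525218 [-2.20951809 -0.68612394  0.22750915]
spindle [([0.5619, 0.131, 0.0782], 0.78), ([0.5605, 0.0638, 0.0676], 0.48)]
lever_push [([0.5595, 0.0585, 0.0697], 0.67)]
lever_aim []
nozzle [([0.5721, 0.0078, 0.0368], 0.96)]
```

View pics/w2.png

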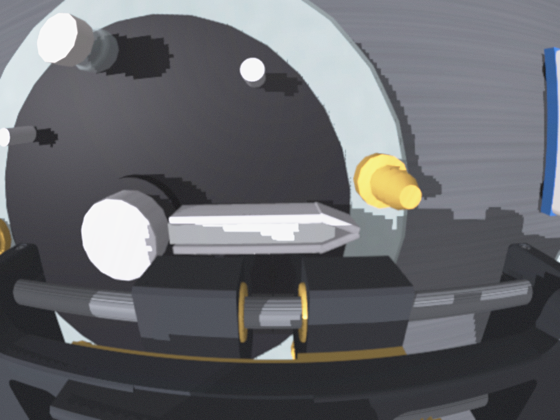

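The wrist view shows the lever pushed round to just short of the nozzle. Its nose is at (358,231), the nozzle foot at (380,180) and the spindle cap at (123,236). Next I'll cast these pixels to positions.

```bash
cat >> h.py <<'E'
def wray(uv,z,s):
    m=cams.camera_model("wrist");K=m['intrinsics'];M=m['mount']
    v=(np.array(uv,float)-K[:2,2])/K[0,0];t=np.hypot(*v);d=np.array([*(v/t*np.sin(t)),np.cos(t)])
    Rm=R.from_quat(s['ee_rot']).as_matrix();o=s['tcp_pos']+Rm@M[:3,3];d=Rm@M[:3,:3]@d
    return o+d*(z-o[2])/d[2]
def ang(a,b): return round(float(np.degrees(np.arctan2(b[1]-a[1],b[0]-a[0])))%360,2)
E
python3 - <<'E'
from h import *
s=r.sense();print(s['t'],s['tcp_pos'],s['contact_force'])
W=lambda u,z:wray(u,z,s)
S=W((123,236),.08);print('spindle',S)
for n,u,z in(("tip",(358,230),.072),("noz foot",(380,180),.042),("noz top",(409,197),.084)):
    p=W(u,z);print(n,p.round(4),ang(S,p),ang((.5635,.131),p),np.hypot(*(p-S)[:2]).round(4))
for e in(((172,222),(316,222)),((172,253),(316,253))):
    a,b=[W(x,.072) for x in e];print('edge',a.round(4),b.round(4),ang(a,b))
E
python3 - <<'E'
import cv2
im=cv2.imread('pics/w2.png');cv2.imwrite('pics/w2c.png',cv2.resize(im[140:270,70:430],None,fx=2.2,fy=2.2,interpolation=2))
E
```

```text
5.85 [0.53844185 0.06292435 0.05853194] [ 0.45988112  0.22424253 -0.44326691]
spindle [0.5653478  0.12541225 0.08      ]
tip [0.5568 0.0226 0.072 ] 265.24 266.46 0.1032
noz foot [0.5724 0.0023 0.042 ] 273.28 273.96 0.1234
noz top [0.573  0.0036 0.084 ] 273.59 274.26 0.122
edge [0.5676 0.1039 0.072 ] [0.5622 0.0412 0.072 ] 265.08
edge [0.553  0.1067 0.072 ] [0.5478 0.0418 0.072 ] 265.43
```

View pics/w2c.png

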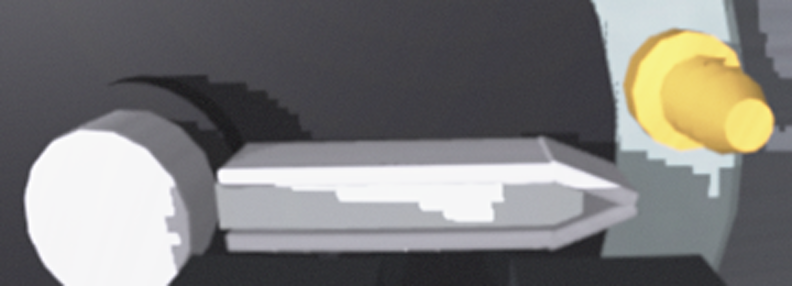

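```bash
python3 - <<'E'
from h import *
C=np.array([.5635,.131]);u=lambda d:np.array([np.cos(np.radians(d)),np.sin(np.radians(d))])
A=[265,268,271,273.5]
plan([[*(C+.07*u(f)+.018*u(f-90)),.058] for f in A],A)
E
```

```text
now 5.85 [0.5384 0.0629 0.0585] x-ang -95.0 axis z [ 0.002 -0.    -1.   ]
[-0.0, -0.001, 0.0005] wz -0.0
[0.0008, -0.0047, 0.0005] wz -3.0
[0.0015, -0.0084, 0.0006] wz -6.0
[0.0019, -0.0116, 0.0006] wz -8.5
```

```bash
python3 -m inch '[[[0.001,-0.004,0,0,0,-3,255],[0.0015,-0.0075,0,0,0,-6,255],[0.002,-0.0107,0,0,0,-8.5,255],[0.002,-0.0107,0,0,0,-8.5,255],[0.002,-0.0107,0,0,0,-8.5,255]]]'
python3 - <<'E'
from h import *
s=r.sense();print(s['t'],s['tcp_pos'],s['grip_width'],s['contact_force'],R.from_quat(s['ee_rot']).as_matrix()[:2,0])
im=cams.grab_frame("wrist");cv2.imwrite('pics/w3.png',cv2.resize(im[120:270,60:430],None,fx=2.1,fy=2.1,interpolation=2));cv2.imwrite('pics/w3f.png',im)
for n in("spindle","lever_push","nozzle"):
    print(n,[(np.round(d['location'],4).tolist(),round(d['p'],2)) for d in spotter.landmark_of(n,"wrist")[:2]])
E
```

```text
t: 6.48
tcp_pos: [0.5481, 0.0603, 0.0578]
ee_rot: [0.728, -0.685, 0.0, -0.0]
contact_force: [-0.7, 0.1, 1.1]
grip_width: 0.004
6.475 [0.54813212 0.06029123 0.05783065] 0.004496036541902115 [-0.70915388  0.12167358  1.08003606] [ 0.06081751 -0.99814889]
spindle [([0.5616, 0.1286, 0.0774], 0.85)]
lever_push [([0.5659, 0.0599, 0.0693], 0.93)]
nozzle [([0.578, 0.0032, 0.0354], 0.68)]
```

View pics/w3.png

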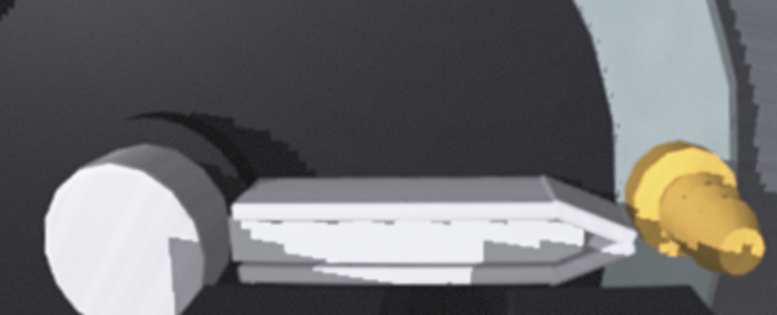

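The lever is now nearly aligned. In the crop, the tip is at (634,240), the nozzle foot centre at about (682,198) and the nozzle top at about (743,252).

```bash
cat > m.py <<'E'
from h import *
s=r.sense()
W=lambda u,z:wray((60+u[0]/2.1,120+u[1]/2.1),z,s)
Rm=R.from_quat(s['ee_rot']).as_matrix();a=ang((0,0),Rm[:2,0])
print(s['t'],s['tcp_pos'],'tool',a)
def T(p): return np.round((Rm.T@(p-s['tcp_pos']))*1000,1)
E
python3 - <<'E'
from m import *
for n,u,z in(("spindle",(125,245),.08),("tip .072",(634,236),.072),("tip .066",(634,240),.066),("tip .061",(634,240),.061),("foot",(682,198),.042),("top",(743,252),.084),
  ("upL",(238,210),.07),("upR",(556,207),.07),("topL",(238,221),.072),("topR",(556,222),.072),("loL",(240,264),.072),("loR",(556,262),.072),("sil loL",(240,282),.068),("sil loR",(556,283),.068)):
    p=W(u,z);print(n,p.round(4),'tool mm',T(p),'ang',ang((.5635,.131),p))
E
```

```text
6.675 [0.54812545 0.06034998 0.05775623] tool 273.52
spindle [0.5652 0.1276 0.08  ] tool mm [-66.  -21.2 -22.2] ang 296.5
tip .072 [0.5714 0.0215 0.072 ] tool mm [ 40.2 -20.9 -14.2] ang 274.13
tip .066 [0.5685 0.0195 0.066 ] tool mm [ 42.1 -17.8  -8.2] ang 272.56
tip .061 [0.5668 0.0179 0.061 ] tool mm [ 43.6 -16.   -3.2] ang 271.67
foot [5.723e-01 3.000e-04 4.200e-02] tool mm [ 61.4 -20.5  15.8] ang 273.87
top [0.573  0.0016 0.084 ] tool mm [ 60.2 -21.3 -26.2] ang 274.21
upL [0.5714 0.105  0.07  ] tool mm [-43.1 -25.9 -12.2] ang 286.83
upR [0.5762 0.0385 0.07  ] tool mm [ 23.5 -26.7 -12.2] ang 277.81
topL [0.5696 0.1044 0.072 ] tool mm [-42.7 -24.2 -14.2] ang 282.95
topR [0.5736 0.0386 0.072 ] tool mm [ 23.3 -24.1 -14.2] ang 276.22
loL [0.5599 0.1043 0.072 ] tool mm [-43.2 -14.5 -14.2] ang 262.39
loR [0.5648 0.0376 0.072 ] tool mm [ 23.7 -15.3 -14.2] ang 270.82
sil loL [0.5539 0.1057 0.068 ] tool mm [-45.   -8.6 -10.2] ang 249.24
sil loR [0.5584 0.0362 0.068 ] tool mm [ 24.7  -8.8 -10.2] ang 266.94
```

Lever and nozzle agree to within about 1° from here. To check without occlusion, I'll back off and rise for a look from above.

```bash
python3 -m inch '[[[0,0.012,0,0,0,-8.5,255],[0,0.018,-0.03,0,0,-8.5,255],[0,0.018,-0.09,0,0,-8.5,255],[0,0.018,-0.1,0,0,-8.5,255],[0,0.018,-0.1,0,0,-8.5,255]]]' ; echo; sleep 0; python3 - <<'E'
from h import *
s=r.sense();Rm=R.from_quat(s['ee_rot']).as_matrix();print(s['t'],s['tcp_pos'],ang((0,0),Rm[:2,0]),Rm[:,2])
im=cams.grab_frame("wrist");cv2.imwrite('pics/w4f.png',im)
cv2.imwrite('pics/w4.png',cv2.resize(im[80:260,130:410],None,fx=2.8,fy=2.8,interpolation=2))
for n in("spindle","lever_push","lever_aim","nozzle","valve"):
    print(n,[(np.round(d['location'],4).tolist(),round(d['p'],2)) for d in spotter.landmark_of(n,"wrist")[:2]])
E
```

```text
t: 7.3
tcp_pos: [0.5307, 0.0592, 0.1584]
ee_rot: [0.777, -0.629, 0.001, -0.001]
contact_force: [-1.5, 0.3, -0.9]
grip_width: 0.009

7.3 [0.53068872 0.05924978 0.1584068 ] 282.04 [ 2.30236664e-03 -1.10299818e-04 -9.99997343e-01]
spindle [([0.5597, 0.1308, 0.0768], 0.6)]
lever_push [([0.5659, 0.0596, 0.0708], 0.94), ([0.655, 0.1475, 0.0377], 0.55)]
lever_aim []
nozzle [([0.5733, 0.0053, 0.037], 0.67)]
valve [([0.5601, 0.1272, -0.001], 0.79), ([0.5744, 0.0043, 0.0355], 0.71)]
```

View pics/w4.png

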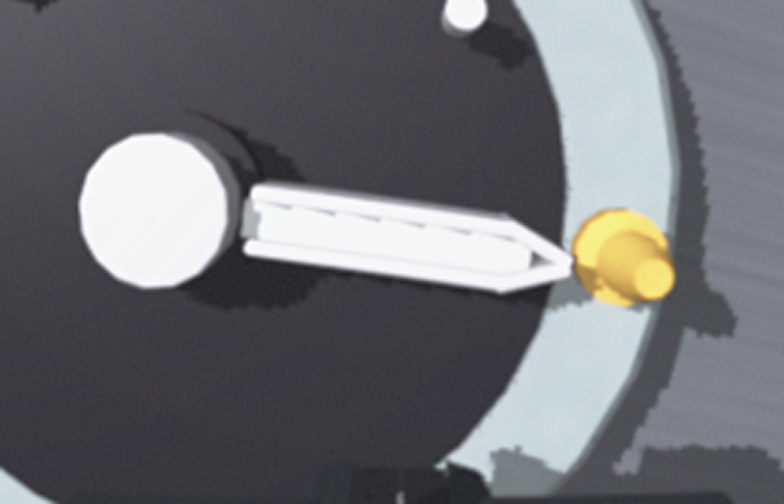

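The unobstructed view shows the cap at crop (155,211), the lever tip at (570,266), the nozzle foot at about (621,257) and the nozzle top at (655,279).

```bash
python3 - <<'E'
from h import *
s=r.sense();Rm=R.from_quat(s['ee_rot']).as_matrix()
print(s['t'],s['tcp_pos'])
W=lambda u,z:wray((130+u[0]/2.8,80+u[1]/2.8),z,s)
S=W((155,211),.08);print('S',S.round(4))
for n,u,z in(("tip.072",(570,263),.072),("tip.066",(571,266),.066),("foot .042",(621,257),.042),("foot .046",(621,257),.046),("top",(655,279),.084)):
    p=W(u,z);print(n,p.round(4),'r',np.hypot(*(p-S)[:2]).round(4),'ang',ang(S,p))
E1=[W(x,.071) for x in((258,184),(505,214),(246,254),(500,291))]
E2=[W(x,.072) for x in((275,207),(530,243),(255,240),(530,268))]
for E in(E1,E2):
    print('edges',ang(E[0],E[1]),ang(E[2],E[3]),'width',[np.hypot(*(E[i]-E[i+2])[:2]).round(4) for i in(0,1)],'mid ang S',ang(S,(E[1]+E[3])/2),'mid-mid',ang((E[0]+E[2])/2,(E[1]+E[3])/2))
# brass/foot centroid check & plugs, valve rim from the whole picture
im=cv2.imread('pics/w4f.png');h=cv2.cvtColor(im,cv2.COLOR_BGR2HSV);m=cv2.inRange(h,(15,110,110),(30,255,255))
n,l,st,ce=cv2.connectedComponentsWithStats(m)
for i in range(1,n):
    if st[i,4]>60: p=wray(ce[i],.053,s);print(ce[i],st[i],p.round(4),ang(S,p),np.hypot(*(p-S)[:2]).round(4))
for f in('a',):
  pass
t=cams.grab_frame("top");cv2.imwrite('pics/t2.png',t)
for n in("spindle","lever_push","lever_aim","nozzle"):
    print(n,[(np.round(d['location'],4).tolist(),round(d['p'],2)) for d in spotter.landmark_of(n,"top")[:2]])
E
```

```text
7.6 [0.52920679 0.05932019 0.1562076 ]
S [0.5614 0.1276 0.08  ]
tip.072 [0.5688 0.0217 0.072 ] r 0.1061 ang 274.03
tip.066 [0.5674 0.02   0.066 ] r 0.1078 ang 273.21
foot .042 [5.706e-01 5.000e-04 4.200e-02] r 0.1274 ang 274.14
foot .046 [0.571  0.0017 0.046 ] r 0.1263 ang 274.35
top [0.5712 0.0022 0.084 ] r 0.1258 ang 274.47
edges 274.91 273.5 width [np.float64(0.0184), np.float64(0.0201)] mid ang S 273.93 mid-mid 274.19
edges 273.94 276.11 width [np.float64(0.01), np.float64(0.0065)] mid ang S 274.22 mid-mid 275.06
[ 65.07985481 132.31034483] [ 53 119  24  28 551] [0.5592 0.2505 0.053 ] 91.01 0.123
[352.02038627 171.97961373] [335 155  36  34 932] [0.5715 0.0034 0.053 ] 274.66 0.1246
[103.04954128 245.00183486] [ 91 231  25  28 545] [0.4637 0.2018 0.053 ] 142.76 0.1226
[303.10638298 311.40729483] [298 283  10  59 329] [0.4408 0.0113 0.053 ] 223.97 0.1675
[241.26640927 313.92277992] [239 285   6  57 259] [0.4265 0.0655 0.053 ] 204.7 0.1485
[296.32894737 355.11348684] [  73  342  332   20 1216] [0.3883 0.0044 0.053 ] 215.43 0.2124
spindle [([0.5635, 0.1288, 0.0788], 0.98)]
lever_push []
lever_aim []
nozzle [([0.6312, -0.2374, 0.084], 0.32)]
```

The lever is at about 274.0° and the nozzle at about 274.3°, aligned within measurement error. Now the button.

```bash
python3 - <<'E'
from h import *
print(ray("top",(339.1,200.6),.104))
plan([[.569,-.219,.19],[.569,-.219,.16]],[282,282])
E
```

```text
[ 0.56393211 -0.21949689  0.104     ]
now 7.85 [0.53   0.0592 0.1574] x-ang -78.0 axis z [-0.001  0.    -1.   ]
[0.2802, 0.0199, -0.0326] wz 0.0
[0.2802, 0.0199, -0.0026] wz 0.0
```

```bash
python3 -m inch '[[[0,0,-0.03,0,0,0,255],[0.05,0.01,-0.03,0,0,0,255],[0.11,0.025,-0.03,0,0,0,255],[0.17,0.04,-0.03,0,0,0,255],[0.23,0.05,-0.03,0,0,0,255],[0.28,0.05,-0.02,0,0,0,255],[0.28,0.05,-0.01,0,0,0,255],[0.28,0.05,-0.01,0,0,0,255],[0.28,0.05,-0.01,0,0,0,255]]]'
python3 - <<'E'
from h import *
s=r.sense();print(s['t'],s['tcp_pos'])
im=cams.grab_frame("wrist");cv2.imwrite('pics/w5.png',im)
for n in("start_top","pump","weigh_jar"):
    print(n,[(np.round(d['location'],4).tolist(),round(d['p'],2)) for d in spotter.landmark_of(n,"wrist")[:2]])
E
```

```text
t: 8.98
tcp_pos: [0.5396, -0.2236, 0.1678]
ee_rot: [0.778, -0.628, -0.0, -0.0]
contact_force: [-0.1, -0.8, -0.7]
grip_width: 0.006
8.975 [ 0.53956875 -0.22358118  0.16779279]
start_top [([0.5648, -0.2158, 0.1047], 0.86)]
pump [([0.597, -0.2192, 0.0039], 0.55)]
weigh_jar [([0.6297, -0.2351, 0.0856], 0.67)]
```

View pics/w5.png

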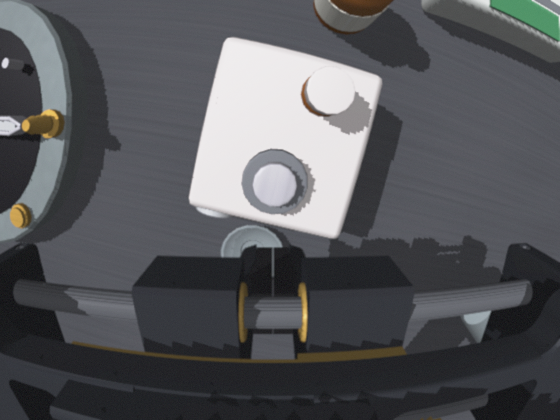

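The button centre is at (275,184), with the jar beyond it at (328,92) and the dish below.

```bash
python3 - <<'E'
from h import *
s=r.sense();B=wray((275,184),.104,s);print('B',B)
b=(B+[.5648,-.2158,.104])/2
plan([[*b[:2],.125],[*b[:2],.108],[*b[:2],.1]],[282]*3)
E
```

```text
B [ 0.56715816 -0.22100156  0.104     ]
now 9.175 [ 0.54   -0.2242  0.1683] x-ang -77.9 axis z [ 0.001 -0.    -1.   ]
[-0.0002, -0.0266, 0.0434] wz 0.1
[-0.0002, -0.0266, 0.0604] wz 0.1
[-0.0002, -0.0266, 0.0684] wz 0.1
```

```bash
python3 -m inch '[[[0,-0.0266,0.02,0,0,0,255],[0,-0.0266,0.043,0,0,0,255],[0,-0.0266,0.06,0,0,0,255],[0,-0.0266,0.064,0,0,0,255],[0,-0.0266,0.067,0,0,0,255],[0,-0.0266,0.067,0,0,0,255],[0,-0.0266,0.067,0,0,0,255]]]'; python3 -c "
from plant import r
print(r.sense()['contact_force'],r.sense()['tcp_pos'])"
```

```text
t: 10.05
tcp_pos: [0.5658, -0.2197, 0.1015]
ee_rot: [0.777, -0.629, 0.0, -0.0]
contact_force: [-1.6, 2.4, 4.9]
grip_width: 0.008
[-1.63271671  2.35845244  4.91771122] [ 0.5658354  -0.21965274  0.10154665]
```

```bash
python3 -m inch '[[[0,0,0.002,0,0,0,255],[0,0,0.003,0,0,0,255],[0,0,0.003,0,0,0,255]]]'; python3 -m inch '[[[0,0,0.001,0,0,0,255],[0,0,0.002,0,0,0,255],[0,0,0.002,0,0,0,255]]]'
```

```text
t: 10.42
tcp_pos: [0.5661, -0.2198, 0.1002]
ee_rot: [0.777, -0.629, 0.001, 0.0]
contact_force: [-8.4, 4.6, 19.0]
grip_width: 0.006
t: 10.8
tcp_pos: [0.5662, -0.2198, 0.1]
ee_rot: [0.778, -0.629, 0.001, 0.0]
contact_force: [-12.3, 8.4, 29.4]
grip_width: 0.002
```

```bash
python3 -m inch '[[[0,0,-0.005,0,0,0,255],[0,0,-0.005,0,0,0,255],[0,0,-0.005,0,0,0,255]]]'|sed -n '2p;4p'; for i in 1 2 3 4 5; do python3 -m inch '[[[0,0,-0.0015,0,0,0,255],[0,0,-0.0015,0,0,0,255]]]'|sed -n '1,2p;4p';done
python3 - <<'E'
from h import *
s=r.sense();print(s['t'],s['tcp_pos']);
im=cams.grab_frame("scene");cv2.imwrite('pics/s3.png',cv2.resize(im[160:340,180:340],None,fx=3.3,fy=3.3,interpolation=2))
E
```

```text
tcp_pos: [0.5663, -0.22, 0.1011]
contact_force: [0.2, 1.1, 3.8]
t: 11.42
tcp_pos: [0.5663, -0.22, 0.1025]
contact_force: [1.8, -0.4, 3.5]
t: 11.68
tcp_pos: [0.5657, -0.2197, 0.1038]
contact_force: [1.2, -0.1, 2.7]
t: 11.92
tcp_pos: [0.5653, -0.2195, 0.1051]
contact_force: [1.0, -0.6, 1.3]
t: 12.18
tcp_pos: [0.5652, -0.2192, 0.1064]
contact_force: [0.5, 0.1, 2.3]
t: 12.42
tcp_pos: [0.5653, -0.2192, 0.1079]
contact_force: [-0.9, -0.6, 0.3]
12.425 [ 0.56530164 -0.21920835  0.10793244]
```

Contact began at about 0.107 and the hard stop came at about 0.100 with the spring force near 5 N, so the button went through its full travel. I'll retreat and check.

```bash
python3 -m inch '[[[0,0,-0.05,0,0,0,255],[0,0,-0.1,0,0,0,255],[-0.03,0.06,-0.11,0,0,0,255],[-0.06,0.1,-0.11,0,0,0,255],[-0.06,0.1,-0.11,0,0,0,255],[-0.06,0.1,-0.11,0,0,0,255]]]'
python3 - <<'E'
from h import *
im=cams.grab_frame("wrist");cv2.imwrite('pics/w6.png',im)
for c in("wrist","scene"):
  if c=="scene": cams.grab_frame("scene")
  for n in("lever_push","spindle","nozzle","start_top","weigh_jar","vial","dish","reagent"):
    print(c,n,[(np.round(d['location'],4).tolist(),round(d['p'],2)) for d in spotter.landmark_of(n,c)[:1]])
E
```

```text
t: 13.22
tcp_pos: [0.456, -0.1821, 0.2189]
ee_rot: [0.777, -0.629, 0.001, -0.0]
contact_force: [0.6, 1.0, -0.8]
grip_width: 0.009
wrist lever_push [([0.5645, 0.0593, 0.071], 0.78)]
wrist spindle [([0.5631, 0.1305, 0.0734], 0.9)]
wrist nozzle [([0.5739, 0.0035, 0.036], 0.82)]
wrist start_top [([0.5707, -0.216, 0.1043], 0.68)]
wrist weigh_jar [([0.6318, -0.2381, 0.084], 0.81)]
wrist vial []
wrist dish [([0.4785, -0.2167, -0.0005], 0.62)]
wrist reagent []
scene lever_push [([0.5681, 0.0605, 0.0695], 0.74)]
scene spindle [([0.564, 0.1297, 0.0807], 0.79)]
scene nozzle [([0.5716, 0.0019, 0.0397], 0.61)]
scene start_top [([0.568, -0.2177, 0.1039], 0.6)]
scene weigh_jar [([0.6367, -0.2376, 0.0862], 0.46)]
scene vial [([0.6557, 0.1453, 0.0422], 0.62)]
scene dish [([0.4821, -0.2142, -0.0001], 0.74)]
scene reagent [([0.7315, -0.2509, 0.0017], 0.56)]
```

View pics/w6.png

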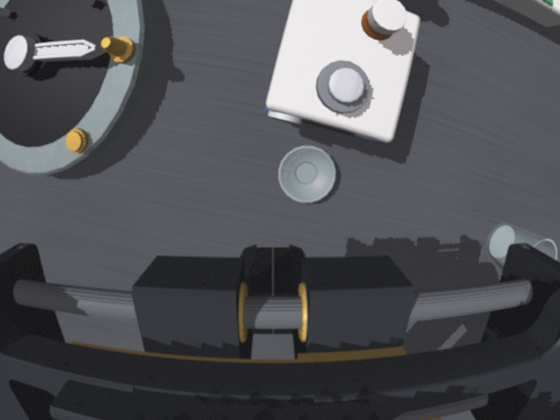

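The lever still points at the nozzle (tip at (93,47), nozzle at (120,47)). The button is up at (347,87), the jar and dish are where they were, and the arm is clear of everything.

```bash
python3 -c "
from plant import workorder
print(workorder.hand_in())"
```

```text
the job is handed in; nothing more can be done
None
```

The lever now points at the ribbed nozzle, the start button has been pressed fully and come back up, and the job is handed in. It took about 14 s of the 54 s allowed.

- **Lever:** I pushed it with the shut fingertips on one side only, turning it about 74°. A clear wrist-camera view put it at about 274.0° and the nozzle at about 274.3°. My other estimates of the nozzle's direction ran from 273.3° to 275.1°, so I left it there. A last picture after the button press still showed it pointing at the nozzle.
- **Button:** I pressed it only after the lever was set. It met a hard stop about 6–7 mm below first contact, and on the way back up the force eased off with height, as a spring would. The wrist force reached about 29 N at the stop, higher than needed but well under the limits. The last pictures show the button up again.
- **Surroundings:** The weighing jar, dish, vial and reagent bottle were found within about 8 mm of where they started or were first seen, about what two 4 mm readings can differ by. I did not locate the beaker, spatula or stock jar again at the end, but the arm did not go near them. It ended clear of everything.

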